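# Close and latch the sewing tin, then take up its outer lid

### The arm

A 6-joint arm with a two-finger parallel gripper is mounted at the origin on the work surface. World frame = base frame: x ahead of the robot, y to its left, z up, the work surface at z = 0. Lengths are in m, angles in rad, forces in N, time in s.
With the tool pointing down it reaches from about 0.25 to 0.725 m from the base axis. Payload 9.7 kg.
Tool frame: the origin (TCP) lies midway between the tips of the shut fingers; the grasp point (between the pads) lies 19 mm behind it (env.tcp_to_grasp is the distance from the TCP to the grasp point, in m); z points along the fingers, x is the direction in which the jaws open and shut, and the axes are right-handed (so a half turn about z gives the same grasp; the last joint's range is limited). The gripper opens to 85 mm and grips with 20 to 120 N. Pads are 22 mm wide; open, the fingers measure 114 mm over their backs; the gripper's body (76 mm by 85 mm) begins 54 mm behind the grasp point. The pads swing forward as they close: fully open they stand 13 mm farther back than shut.
Start: joints at [1.339, 0.087, 0.176, 1.66, 0, 1.571], TCP at [0.126, 0.535, 0.231] pointing down, gripper open.
Joint ranges: [-3.13, 3.13], [-0.85, 1.81], [-1.15, 1.24], [-2.2, 2.28], [-1.44, 1.52], [-3.14, 3.14]. Speed limits (rad/s): [2.22, 2.22, 2.57, 3.14, 3.14, 3.14].

### API

Orientations are given as a 3x3 rotation matrix whose columns are the frame's x, y, z axes.
In Python, from rig import env gives the robot as it stands.
- The arm moves only by the tool jog_arm, never from a script. Its argument "targets" is a list of rows, each a list of 5 numbers: the opening, from -1 (shut) to 1 (fully open), so that 0 is half open, then the shift along the world's x, y, z in cm, then the turn about the world's z in degrees. A call has 1 to 10 rows; each row is the pose to reach, as a shift and turn from the pose commanded when the call began; what a row does not reach only later rows make up. A row lasts 1/12 s, in which the tool goes at most 41.7 mm and 7.16 degrees, less where a joint would pass 70% of its speed; a pose out of reach is approached as far as the arm can. A call with a gripper value outside its range is refused whole. The fingers move at their own pace and stop on an object; "squeeze" is the grip in N (left out, the last holds). Time passes only in rows, so rows that repeat a pose let the fingers close. It gives the time, the measured TCP pose, the force and the opening at its end, in the units of the state.
- env.read_state(): the state, without advancing time (a new reading comes with each control period).
- env.get_image(name): name is "scene" or "top" or "wrist"; returns the picture (384x512x3 uint8, blue, green, red); there is no depth.
- env.camera_model(name): a dict with "camera_matrix" (3x3 intrinsics, pixels), "rvec" (rotation vector, rad) and "tvec" (3), from world to camera coordinates, as OpenCV has them. Camera axes: x right, y down, z forward; pixel columns grow to the right and rows downward; lengths in m; the calibration is good to about 2 mm. A picture is of the moment at which its call begins: read the wrist's pose just before it. camera_model takes no time and is no camera call; for the wrist camera it gives the pose at the moment of the call.
- env.close_job(): hands the job in, once; it reports no verdict.
The state is a dict: "t": time; "joint_positions": joint angles; "qvel": joint speeds; "joint_efforts": joint torques, N m; "position": TCP position; "orientation": TCP orientation; "wrist_force": force on the tool from outside, world axes, zero at the start; "ft_torque": the same for the moment, N m; "opening": opening from 0.0 (shut) to 1.0 (fully open).
Only numpy, scipy, OpenCV 4.12 (cv2) and the standard library are available. Lean on these libraries where they do the work, as an engineer would, in place of code of your own. Each camera call takes 0.05 s, during which the arm holds its last target. There are 200 camera calls.

### The job

Carry the nested pair of lids together to the open sewing tin and lower them until the inner lid is fully home in its mouth, with its tab at the hasp side, then swing the brass hasp all the way round over the tab of the inner lid. Then lift the outer lid alone by its dark square collar, leaving the inner lid undisturbed in the latched tin, and finish while still holding the outer lid level in the gripper, at rest, straight above the tin and at least 10 cm up from where it sat. Do not part the two lids before they are on the tin, and leave the other things on the table alone.

Things in the scene. Friction and masses are not known exactly. Their poses are not given: they have to be found in the camera images.
- tin: Open mint-green sewing tin, fixed to the table, 100 (x) x 130 (y) x 70 mm high, walls 4 mm, mouth 92 x 122 mm; coloured spools inside. Origin: centre of its underside; z up. Its -x side, roughly towards the robot (yaw within 0.3 rad), is the hasp side: a bracket there carries a brass post 12 mm across at x -76, y +50 mm, 78 mm high, outside the lids' way.
- tin_seat (a point): Centre of the tin's mouth, 60 mm above the table, with the tin's axes: where the inner lid's origin lies when the lid is home, with the axes of both alike (tab to -x).
- hasp (a joint): Hinge angle of the brass hasp about its upright pin (rad). 0: points to the tin's -x, away from the tin; positive is anticlockwise from above. At 1.57, its stop, it lies along the tin's -y, over the seated inner lid's tab. Starts between -0.35 and 0.35, clear of the lids' way down; stays where left (friction: about 0.6 N at the knob).
- hasp_knob (a point): Middle of the upright white knob of the hasp, 12 mm in diameter and 22 mm tall (83 to 105 mm above the table; this point at 94), 55 mm from the pin. The arm below is a flat brass strip 13 mm wide and 5 mm thick, 78 to 83 mm above the table, 3 mm over the seated tab. The knob may be pinched or pushed.
- hasp_pivot (a point): Axis of the hasp's pin, 94 mm above the table, at x -76, y +50 mm of the tin.
- inner_lid: Loose wooden inner lid, 0.2 kg. Origin: centre of its underside, z up. Heights over it, sizes x by y: plug 80x110 (0-5 mm), 86x116 (5-10); flange 106x136 (10-15), rests on the tin's rim; tab (the hasp's catch) 32 wide, 10-15, out to x -92; upright flat brass knob 16x26, 15-73, through the outer lid's collar. Lifted by this knob, it carries the outer lid. Starts on the table, yaw within 0.3 rad.
- inner_knob (a point): On the axis of the brass knob, 56 mm above the inner lid's underside; the knob stands free of the collar from 37 to 73 mm.
- tab (a point): Middle of the upper face of the inner lid's tab: x -80, y 0, z +15 mm from the inner lid's origin.
- outer_lid: Loose mint-green outer lid, 0.15 kg, nested on the inner one from the start (lifted by its collar, it comes off alone). Origin: centre of its plate's underside, 15 mm above the inner lid's origin while nested; same axes. Plate 117 x 147 x 4 mm; a skirt 3 mm thick hangs 8 mm below it, with a 44 mm notch at -x for the tab; loose by 2.5 mm round the flange.
- collar (a point): Centre of the dark navy square collar on the outer lid: 44 x 44 mm outside, 36 x 36 mm inside, sides along the lid's x and y, standing from 4 to 22 mm above the outer lid's origin; this point is 13 mm above that origin. The inner lid's knob stands out 36 mm above the collar.
- book: Bystander: navy book lying flat, 125 x 190 x 26 mm. Origin: centre of the underside.
- glasses: Bystander: navy reading glasses, lenses upright, 125 wide, 130 long, 44 mm high. Origin: under the bridge.
- mug: Bystander: white mug, 80 mm across, 92 mm high. Origin: centre of the underside.
- dish: Bystander: low green glass dish, 108 mm across, 24 mm high. Origin: centre of the underside.
- spool_teal: Bystander: teal thread spool, 32 mm across, 40 mm high, beyond the tin. Origin: centre of the underside.
- spool_red: Bystander: red thread spool, likewise.
Things that resemble listed ones, but are neither listed nor needed, are in the scene too. Leave any red look-alike of the outer_lid alone.

How it is judged:
On the way, in this order (a step that is already met when the one before it is completed fails the run):
1. the inner lid is home in the tin, with the outer lid still nested on it (horizontal distance between inner_lid and tin_seat below 0.006 m and z of inner_lid in the frame of tin_seat between -0.004 and 0.004 m and angle between inner_lid's own z axis and vertical below 0.06 rad and angle between the x axis of inner_lid and the x axis of tin, either way round below 0.1 rad and x of tab in the frame of tin_seat below -0.06 m and z of outer_lid in the frame of inner_lid below 0.02 m and horizontal distance between outer_lid and inner_lid below 0.012 m), for 0.2 s.
2. the hasp is swung over the tab, with both lids in place (all of step 1 and value of joint hasp above 1.38 rad), for 0.2 s.
3. the outer lid is lifted alone by the gripper (z of outer_lid in the frame of tin_seat above 0.045 m and contact force between the fingers and outer_lid above 0.5 N and horizontal distance between inner_lid and tin_seat below 0.006 m and z of inner_lid in the frame of tin_seat between -0.004 and 0.004 m and angle between inner_lid's own z axis and vertical below 0.06 rad and angle between the x axis of inner_lid and the x axis of tin, either way round below 0.1 rad and x of tab in the frame of tin_seat below -0.06 m), for 0.2 s.
At the end, for the whole second after the job is handed in: Inner lid home in the tin (6 mm sideways, 4 mm in height, 0.06 rad level, 0.1 rad yaw, tab at the hasp), hasp above 1.38 rad; the gripper holds the outer lid still within 0.2 rad of level, 95 mm or more above where it sat, within 50 mm of the tin's axis, touching neither inner lid nor tin (horizontal distance between inner_lid and tin_seat below 0.006 m and z of inner_lid in the frame of tin_seat between -0.004 and 0.004 m and angle between inner_lid's own z axis and vertical below 0.06 rad and angle between the x axis of inner_lid and the x axis of tin, either way round below 0.1 rad and x of tab in the frame of tin_seat below -0.06 m and value of joint hasp above 1.38 rad and linear speed of inner_lid below 0.02 m/s and z of outer_lid in the frame of tin_seat above 0.11 m and horizontal distance between outer_lid and tin_seat below 0.05 m and angle between outer_lid's own z axis and vertical below 0.2 rad and linear speed of outer_lid below 0.03 m/s and contact force between the fingers and outer_lid above 0.5 N and contact force between each of outer_lid, the fingers and inner_lid below 0.1 N and contact force between outer_lid and tin below 0.1 N); the arm keeps its last pose, push and grip.
It fails at once if the outer lid is parted from the inner one while the inner lid is not home and level in the tin (z of outer_lid in the frame of inner_lid above 0.027 m and not (horizontal distance between inner_lid and tin_seat below 0.006 m and z of inner_lid in the frame of tin_seat between -0.004 and 0.004 m and angle between inner_lid's own z axis and vertical below 0.06 rad and angle between the x axis of inner_lid and the x axis of tin, either way round below 0.1 rad and x of tab in the frame of tin_seat below -0.06 m)).
It fails at once if the inner lid is tipped over (angle between inner_lid's own z axis and vertical above 0.5 rad).
It fails at once if a bystander is shoved more than 30 mm (distance of any of book, glasses, mug, dish, spool_teal, spool_red from where it was at the start of the episode above 0.03 m).
It also fails if it takes over 72 s, if anything falls off the work surface, if the arm or the gripper's body presses on something with over 40 N, if the wrist force passes 120 N, or if a joint passes its speed limit or range.

## Working session

There is one attempt and no reset: what is moved stays moved. The work goes in short steps, Python scripts to look and compute and a tool call to move; the robot and the scene stay as the last step left them, time stands still between calls to the robot, and variables do not carry over. Pictures are saved under pics/ and viewed, about 8 in all and at most 12, crops included, and the job is handed in when it is done.

Besides the shell and the picture viewer there is one more tool, called after "Call:" as name(argument=value, ...), one argument or row to a line, values as JSON. jog_arm: Moves the arm, as the interface text tells. Its arguments: {"type":"object","properties":{"targets":{"type":"array"},"squeeze":{"type":"number"}},"required":["targets"]}

```bash
mkdir -p pics; cat > h.py <<'E'
import numpy as np, cv2
from rig import env
def snap(n,f=None):
    m=env.camera_model(n); im=env.get_image(n)
    if f: cv2.imwrite('pics/'+f,im); np.savez('pics/'+f+'.npz',K=m["camera_matrix"],r=m["rvec"],t=m["tvec"])
    return im,m
def load(f):
    d=np.load('pics/'+f+'.npz'); return {"camera_matrix":d['K'],"rvec":d['r'],"tvec":d['t']}
def ray(m,px):
    R=cv2.Rodrigues(np.array(m["rvec"],float))[0]; t=np.array(m["tvec"],float).ravel()
    d=R.T@np.linalg.inv(np.array(m["camera_matrix"]))@np.array([px[0],px[1],1.]); return -R.T@t,d
def atz(m,px,z):
    c,d=ray(m,px); return c+d*(z-c[2])/d[2]
def tri(l):
    A=np.zeros((3,3));b=np.zeros(3)
    for m,p in l:
        c,d=ray(m,p); d=d/np.linalg.norm(d); P=np.eye(3)-np.outer(d,d); A+=P;b+=P@c
    x=np.linalg.solve(A,b); return x
def proj(m,X):
    return cv2.projectPoints(np.array(X,float).reshape(-1,3),np.array(m["rvec"],float),np.array(m["tvec"],float),np.array(m["camera_matrix"],float),None)[0].reshape(-1,2)
E
python3 - <<'E'
from h import *
a,_=snap("top","top0.png"); b,_=snap("scene","scene0.png")
s=env.read_state(); print(s); print(env.tcp_to_grasp)
cv2.imwrite('pics/t0.png',cv2.resize(a,(800,600),interpolation=cv2.INTER_CUBIC))
cv2.imwrite('pics/s0.png',cv2.resize(b,(800,600),interpolation=cv2.INTER_CUBIC))
E
```

```text
{'t': 0.1, 'joint_positions': array([ 1.33898683e+00,  8.74251384e-02,  1.75212348e-01,  1.65979665e+00,
       -1.41759435e-05,  1.57083178e+00]), 'qvel': array([ 0.00062469,  0.00059415,  0.000765  , -0.0001642 , -0.00145849,
        0.00135676]), 'joint_efforts': array([-1.00266203e-03, -5.21562195e+01,  4.65653694e+01,  1.60168251e-02,
        1.44355448e-05,  7.30608960e-07]), 'position': array([0.12631372, 0.53509015, 0.23064241]), 'orientation': array([[ 2.29773327e-01,  9.73244136e-01, -2.64901506e-04],
       [ 9.73243416e-01, -2.29773480e-01, -1.18391717e-03],
       [-1.21310779e-03,  1.42189413e-05, -9.99999264e-01]]), 'wrist_force': array([ 0.99540466, -0.08384614,  0.25051325]), 'ft_torque': array([ 0.05216503,  0.01220245, -0.01770316]), 'opening': 0.9996457053897962}
0.0187
```

View pics/t0.png

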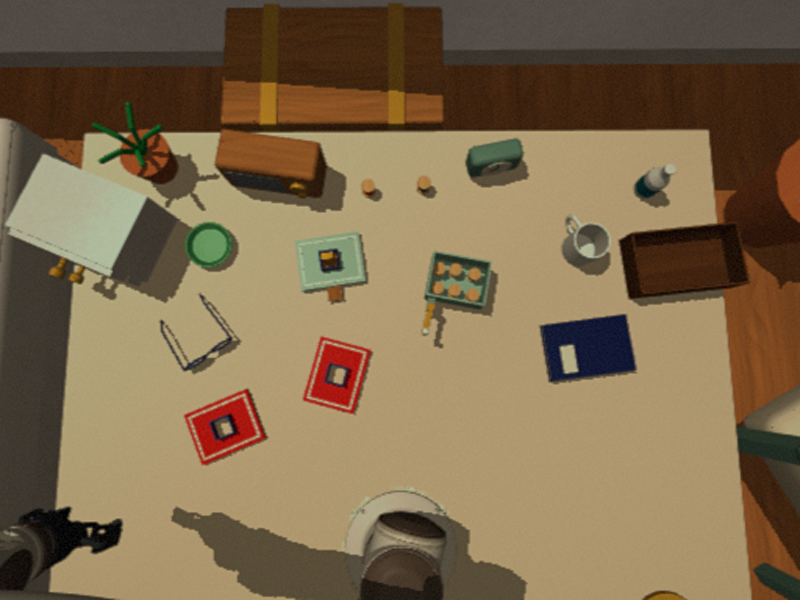

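View pics/s0.png

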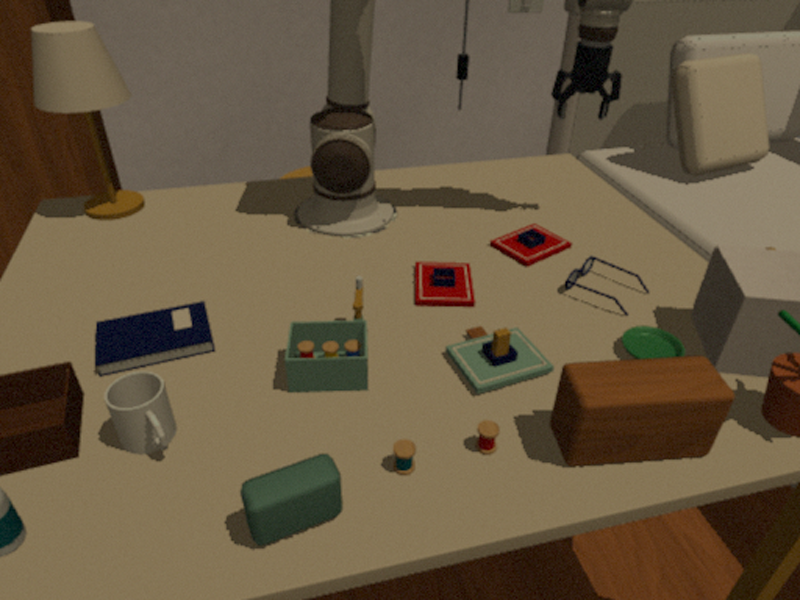

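Candidates in the top view (800x600 picture): the mint lid with its brass knob at (330,260) and tab at (335,294), and red look-alikes at (338,375) and (225,428), which I leave alone. I choose the mint lid. The tin is at (460,280), its hasp knob at (426,330).

```bash
python3 - <<'E'
from h import *
a=cv2.imread('pics/top0.png');b=cv2.imread('pics/scene0.png')
A=cv2.resize(a[140:225,180:325],None,fx=5,fy=5,interpolation=cv2.INTER_CUBIC)
B=cv2.resize(b[170:255,180:360],None,fx=4,fy=4,interpolation=cv2.INTER_CUBIC)
cv2.imwrite('pics/c0.png',A[:, :800])
m=load('top0.png')
f=.64
for n,p,z in [('lidknob',(330,256),.073),('tab',(335,294),.015),('tinTL',(434,254),.07),('TR',(491,262),.07),('BL',(427,298),.07),('BR',(485,307),.07),('hk',(426,331),.1)]:
    print(n,atz(m,(p[0]*f,p[1]*f),z).round(3))
E
```

```text
lidknob [0.626 0.148 0.073]
tab [0.551 0.143 0.015]
tinTL [ 0.63  -0.079  0.07 ]
TR [ 0.612 -0.204  0.07 ]
BL [ 0.533 -0.063  0.07 ]
BR [ 0.513 -0.188  0.07 ]
hk [ 0.459 -0.058  0.1  ]
```

View pics/c0.png

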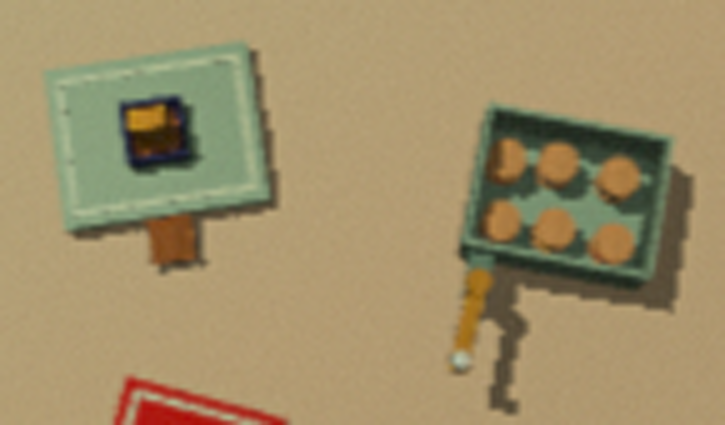

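The crop confirms my choice: a mint lid with a brass knob and navy collar at (155,130), its wooden tab at (173,240) facing the robot. The tin is on the right, with the white hasp knob at (460,360).

```bash
python3 - <<'E'
from h import *
m=load('top0.png')
def W(ps,z): return np.array([atz(m,(180+p[0]/5,140+p[1]/5),z) for p in ps])
for n,ps,z in [('lid',[(47,72),(245,42),(268,198),(72,232)],.019),('tin',[(490,103),(672,135),(650,280),(462,250)],.07)]:
    w=W(ps,z); c=w.mean(0); y=(w[0]-w[1])+(w[3]-w[2]); print(n,c.round(4),'yaw',np.degrees(np.arctan2(-y[0],y[1])).round(1),np.linalg.norm(w-np.roll(w,1,0),axis=1).round(3))
print(W([(460,358)],.105))
E
```

```text
lid [0.6265 0.1527 0.019 ] yaw 9.1 [0.118 0.143 0.115 0.14 ]
tin [ 0.5751 -0.1327  0.07  ] yaw -10.0 [0.104 0.126 0.101 0.128]
[[ 0.45946498 -0.05528689  0.105     ]]
```

Call:
jog_arm(
  targets=[
    [1, 4, -3, 2, 0],
    [1, 8, -6, 4, 0],
    [1, 11, -9, 5, 0],
    [1, 14, -12, 5, 0],
    [1, 17, -15, 5, 0],
    [1, 20, -18, 5, 0],
    [1, 23, -21, 5, 0],
    [1, 26, -24, 5, 0],
    [1, 29, -27, 5, 0],
    [1, 32, -30, 5, 0],
  ],
)

```text
t: 0.93
position: [0.4258, 0.255, 0.2812]
orientation: [[0.23, 0.973, -0.0], [0.973, -0.23, -0.0], [-0.0, -0.0, -1.0]]
wrist_force: [0.5, 0.4, -0.6]
opening: 0.995
```

Call:
jog_arm(
  targets=[
    [1, 3, -2, 0, 5],
    [1, 6, -4, 0, 10],
    [1, 9, -6, 0, 15],
    [1, 12, -7, 0, 20],
    [1, 14, -8, 0, 22],
    [1, 14, -8, 0, 22],
    [1, 14, -8, 0, 22],
  ],
)

```text
t: 1.52
position: [0.5654, 0.1761, 0.28]
orientation: [[-0.149, 0.989, -0.002], [0.989, 0.149, -0.001], [-0.0, -0.002, -1.0]]
wrist_force: [0.0, 1.4, -0.8]
opening: 1.001
```

```bash
python3 - <<'E'
from h import *
s=env.read_state(); a,m=snap("wrist","w1.png"); cv2.imwrite('pics/w1b.png',cv2.resize(a,(800,600),interpolation=cv2.INTER_CUBIC))
c,d=ray(m,(256,192)); print(s['position'],s['joint_positions'].round(2),c,d)
E
```

```text
[0.56537727 0.17613168 0.2800272 ] [0.3  0.22 0.42 1.77 0.   0.15] [0.482127   0.16306614 0.42331926] [ 0.31135303  0.06242997 -0.94842523]
```

View pics/w1b.png

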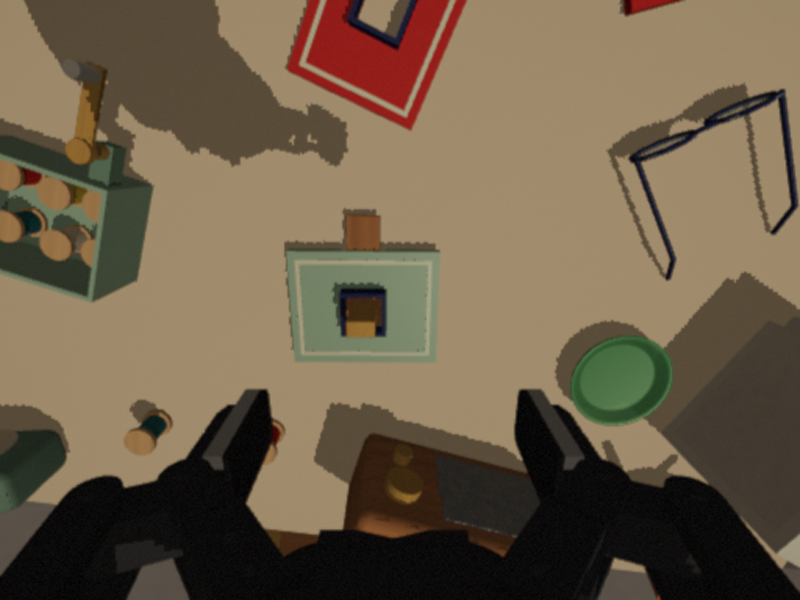

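The lid is centred at (365,305) and square to the view. The knob's top face is at (361,327) and the tab at (362,231). The gripper fingers are clear.

```bash
python3 - <<'E'
from h import *
m=load('top0.png'); w=load('w1.png')
print('knob top',tri([(m,(180+147/5,140+118/5)),(w,(361*.64,327*.64))]), atz(w,(361*.64,327*.64),.073),atz(m,(209.4,163.6),.073))
print('plate corner tri',[tri([(m,(180+a/5,140+b/5)),(w,(c*.64,d*.64))]).round(4) for (a,b),(c,d) in zip([(47,72),(245,42),(268,198),(72,232)],[(437,361),(295,361),(286,250),(440,250)])])
q=np.array([atz(w,(c*.64,d*.64),.019) for c,d in [(437,361),(295,361),(286,250),(440,250)]])
print(q.round(4),q.mean(0)); y=q[0]-q[1]+q[3]-q[2];print('yaw',np.degrees(np.arctan2(-y[0],y[1])))
s=(.64);print('tab',atz(w,(362*s,212*s),.015))
E
```

```text
knob top [0.62921605 0.15543854 0.06639739] [0.62698982 0.15614131 0.073     ] [0.62727949 0.15401719 0.073     ]
plate corner tri [array([0.6716, 0.2341, 0.0263]), array([0.6943, 0.0917, 0.0233]), array([0.581 , 0.0744, 0.0199]), array([ 0.5677,  0.2245, -0.0347])]
[[0.6753 0.2382 0.019 ]
 [0.6976 0.0918 0.019 ]
 [0.5815 0.0743 0.019 ]
 [0.5595 0.2196 0.019 ]] [0.62846698 0.15598721 0.019     ]
yaw 8.655415444121738
tab [0.53571169 0.14129078 0.015     ]
```

Call:
jog_arm(
  targets=[
    [1, 3, -1, -4, 0.3],
    [1, 6.1, -2, -8, 0.3],
    [1, 6.1, -2, -12, 0.3],
    [1, 6.1, -2, -15, 0.3],
    [1, 6.1, -2, -18, 0.3],
    [1, 6.1, -2, -21, 0.3],
    [1, 6.1, -2, -23, 0.3],
    [1, 6.1, -2, -24.2, 0.3],
    [1, 6.1, -2, -24.2, 0.3],
    [1, 6.1, -2, -24.2, 0.3],
  ],
  squeeze=60,
)

```text
t: 2.4
position: [0.6255, 0.1574, 0.0402]
orientation: [[-0.157, 0.988, 0.0], [0.988, 0.157, 0.0], [0.0, 0.0, -1.0]]
wrist_force: [-0.7, 0.3, 0.6]
opening: 0.998
```

Call:
jog_arm(
  targets=[
    [-0.2, 0, 0, 0, 0],
    [-0.4, 0, 0, 0, 0],
    [-0.6, 0, 0, 0, 0],
    [-0.8, 0, 0, 0, 0],
    [-1, 0, 0, 0, 0],
    [-1, 0, 0, 0, 0],
    [-1, 0, 0, 0, 0],
    [-1, 0, 0, 0, 0],
  ],
)

```text
t: 3.07
position: [0.6263, 0.1569, 0.0401]
orientation: [[-0.157, 0.988, 0.001], [0.988, 0.157, 0.0], [0.0, 0.001, -1.0]]
wrist_force: [-0.3, -0.4, 6.0]
opening: 0.296
```

Call:
jog_arm(
  targets=[
    [-1, 0, 0, 0.5, 0],
    [-1, 0, 0, 1.5, 0],
    [-1, 0, 0, 3, 0],
    [-1, 0, 0, 5, 0],
    [-1, 0, 0, 7.5, 0],
    [-1, 0, 0, 10, 0],
    [-1, 0, 0, 12, 0],
    [-1, 0, 0, 13, 0],
    [-1, 0, 0, 13, 0],
  ],
)

```text
t: 3.82
position: [0.6266, 0.1571, 0.172]
orientation: [[-0.157, 0.988, 0.003], [0.988, 0.157, 0.001], [0.0, 0.004, -1.0]]
wrist_force: [1.2, 0.4, -3.7]
opening: 0.295
```

```bash
python3 - <<'E'
from h import *
s=env.read_state(); print(s['position'],s['wrist_force'],s['opening'])
a,m=snap("wrist","w2.png"); b,_=snap("scene","s2.png")
im=np.hstack([cv2.resize(a[:,100:400],(470,600)),cv2.resize(b[130:290,200:380],(330,293))[:, :].repeat(1,0) if 0 else cv2.copyMakeBorder(cv2.resize(b[110:270,240:372],(330,400),interpolation=cv2.INTER_CUBIC),0,200,0,0,cv2.BORDER_CONSTANT)])
cv2.imwrite('pics/v2.png',im)
E
```

```text
[0.6265804  0.15708629 0.17201918] [ 1.23705187  0.40330841 -3.69344094] 0.2954421441936216
```

View pics/v2.png

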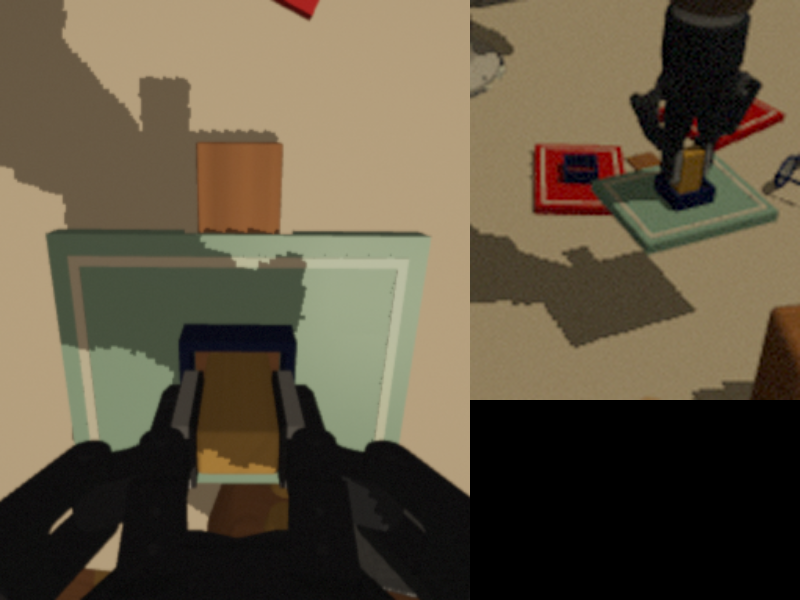

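Both lids are lifted together and level. The tab's end edge runs from (198,142) to (282,142) in the wrist half of the picture.

```bash
python3 - <<'E'
from h import *
w=load('w2.png')
f=lambda p:(100+p[0]*300/470,p[1]*.64)
s=env.read_state();P=s['position'];zo=P[2]-.0402+.0
a,b=[atz(w,f(p),zo+.015) for p in [(198,142),(282,142)]]
print(a,b,np.linalg.norm(a-b)); d=b-a; yaw=np.arctan2(-d[0],d[1]); print('yaw',np.degrees(yaw))
y=np.arctan2(.157,.988); 
for Y in (yaw,y): print('lid origin',(a+b)[:2]/2+.092*np.array([np.cos(Y),np.sin(Y)]),'tcp',P[:2],np.degrees(Y))
# tin from wrist view w1 : visible corners
w=load('w1.png')
for n,p,z in [('corner +y-x',(151,185),.07),('corner +y+x',(92,300),.07),('post',(80,150),.078),('hk',(72,69),.105)]: print(n,atz(w,(p[0]*.64,p[1]*.64),z).round(4))
E
```

```text
[0.54111118 0.12793014 0.14314955] [0.53618817 0.15887858 0.14314955] 0.03133754936130961
yaw 9.038393719613648
lid origin [0.62950734 0.15785722] tcp [0.62562493 0.15684601] 9.038393719613648
lid origin [0.62950966 0.15784264] tcp [0.62562493 0.15684601] 9.029198846720035
corner +y-x [ 0.5327 -0.0243  0.07  ]
corner +y+x [ 0.6383 -0.078   0.07  ]
post [ 0.5136 -0.0725  0.078 ]
hk [ 0.4603 -0.0551  0.105 ]
```

Call:
jog_arm(
  targets=[
    [-1, -2, -3, 2, -3],
    [-1, -4, -6, 3, -6],
    [-1, -6, -9, 3, -10],
    [-1, -8, -12, 3, -14],
    [-1, -10, -14, 3, -18],
    [-1, -12, -15, 3, -19],
    [-1, -12, -15, 3, -19],
    [-1, -12, -15, 3, -19],
  ],
)

```text
t: 4.58
position: [0.5047, 0.0063, 0.198]
orientation: [[0.174, 0.985, -0.002], [0.985, -0.174, 0.0], [-0.0, -0.002, -1.0]]
wrist_force: [0.8, 0.3, -3.1]
opening: 0.296
```

```bash
python3 - <<'E'
from h import *
s=env.read_state(); print(s['position'])
a,m=snap("wrist","w3.png"); cv2.imwrite('pics/v3.png',cv2.resize(a[:,:400],(800,768),interpolation=cv2.INTER_CUBIC)[:600])
E
```

```text
[0.50469778 0.00626234 0.19804747]
```

View pics/v3.png

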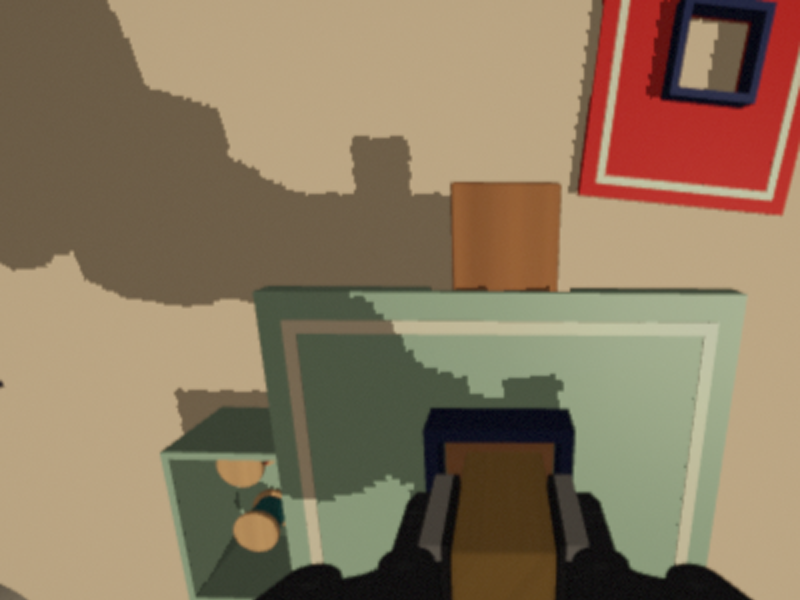

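The tin's left part shows at lower left. Its hasp-side far corner is at (163,455) in the crop, and the front rim is parallel to the lid's edge.

```bash
python3 - <<'E'
from h import *
w=load('w3.png'); y=np.radians(-10); R=np.array([[np.cos(y),-np.sin(y)],[np.sin(y),np.cos(y)]])
for n,p,l in [('-x-y',(163,455),(-.05,-.065)),('+x-y',(190,598),(.05,-.065))]:
    q=atz(w,(p[0]/2,p[1]/2),.07)[:2]; print(n,q,'centre',q-R@l)
s=env.read_state(); P=s['position'];zo=P[2]-.0402
a,b=[atz(w,(p[0]/2,p[1]/2),zo+.015) for p in [(452,183),(560,183)]]
d=b-a;print('lid yaw',np.degrees(np.arctan2(-d[0],d[1])),'origin',((a+b)[:2]/2+R@[.092,0]),'tcp',P[:2],'inhand',R.T@((a+b)[:2]/2+R@[.092,0]-P[:2]))
m=load('top0.png')
def W(ps,z): return np.array([atz(m,(180+p[0]/5,140+p[1]/5),z)[:2] for p in ps])
for q,l in zip(W([(490,103),(672,135),(650,280),(462,250)],.07),[(.05,.065),(.05,-.065),(-.05,-.065),(-.05,.065)]): print(q-R@l)
E
```

```text
-x-y [ 0.51940907 -0.18536088] centre [ 0.57993659 -0.13003078]
+x-y [ 0.61236184 -0.20470863] centre [ 0.57440859 -0.13201372]
lid yaw -10.029103907951937 origin [0.50822387 0.00581888] tcp [0.50538096 0.00673867] inhand [ 0.00295945 -0.00041215]
[ 0.57649088 -0.13561399]
[ 0.57596027 -0.13164042]
[ 0.57469086 -0.13101462]
[ 0.57339278 -0.13233769]
```

Call:
jog_arm(
  targets=[
    [-1, 2, 3, 0, 0],
    [-1, 4, 6, 0, 0],
    [-1, 6, 8, 0, 0],
    [-1, 6, 8, 0, 0],
    [-1, 6, 8, 0, 0],
    [-1, 6, 8, 0, 0],
  ],
)

```text
t: 5.13
position: [0.5657, 0.0873, 0.198]
orientation: [[0.172, 0.985, -0.002], [0.985, -0.172, -0.0], [-0.001, -0.002, -1.0]]
wrist_force: [-0.3, -0.2, -2.4]
opening: 0.294
```

```bash
python3 - <<'E'
from h import *
s=env.read_state(); print(s['position'])
a,m=snap("wrist","w4.png"); cv2.imwrite('pics/v4.png',cv2.resize(a[80:,:240],(720,912),interpolation=cv2.INTER_CUBIC)[:600])
E
```

```text
[0.56568215 0.08733703 0.19795623]
```

View pics/v4.png

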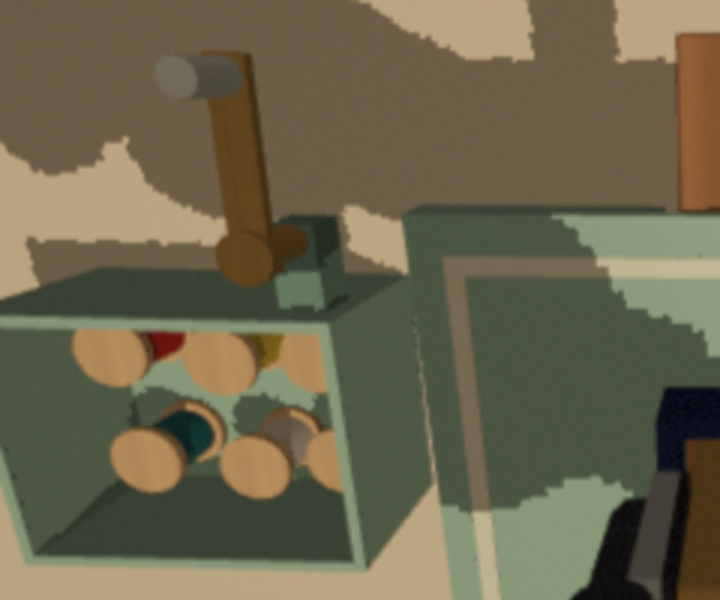

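The tin's near rim shows with outer corners at (332,322), (365,568) and (28,562). The post is at (245,258) and the hasp knob's top at (180,77).

```bash
python3 - <<'E'
from h import *
w=load('w4.png'); f=lambda p:(p[0]/3,80+p[1]/3)
q=np.array([atz(w,f(p),.07)[:2] for p in [(332,320),(365,569),(28,563),(0,317)]]); print(q.round(4))
d=q[1]-q[2]; print('yaw back',np.degrees(np.arctan2(-d[0],d[1])),np.linalg.norm(d))
d=q[0]-q[3]; print('front',np.degrees(np.arctan2(-d[0],d[1])))
d=q[1]-q[0]; print('side',np.degrees(np.arctan2(d[1],d[0])),np.linalg.norm(d))
for yw in (-9,-9.6,-10.3):
    y=np.radians(yw);R=np.array([[np.cos(y),-np.sin(y)],[np.sin(y),np.cos(y)]])
    cs=[a-R@l for a,l in zip(q,[(-.05,.065),(.05,.065),(.05,-.065)])]
    print(yw,np.round(cs,4).tolist(),np.mean(cs,0).round(4))
print('knob',atz(w,f((180,77)),.105),'post cap',atz(w,f((245,258)),.083))
# height check by two wrist views, +x-y corner
print(tri([(load('w3.png'),(95,299)),(w,f((28,563)))]))
s=env.read_state();o=s['orientation'];print('jaw',np.degrees(np.arctan2(o[1,0],o[0,0]))-90)
E
```

```text
[[ 0.5416 -0.0573]
 [ 0.6397 -0.0785]
 [ 0.6151 -0.2052]
 [ 0.521  -0.1699]]
yaw back -10.983797458922142 0.12911668773734256
front -10.38463382452748
side -12.174965014101584 0.10035740056540762
-9 [[0.5808, -0.1293], [0.5802, -0.1348], [0.5759, -0.1332]] [ 0.579  -0.1325]
-9.6 [[0.5801, -0.1297], [0.5796, -0.1342], [0.5767, -0.1328]] [ 0.5788 -0.1322]
-10.3 [[0.5792, -0.1302], [0.5789, -0.1335], [0.5775, -0.1323]] [ 0.5785 -0.132 ]
knob [ 0.46042436 -0.05443086  0.105     ] post cap [ 0.51413325 -0.07019843  0.083     ]
[ 0.61663973 -0.20953248  0.0652422 ]
jaw -9.954408273200144
```

Call:
jog_arm(
  targets=[
    [-1, 0, -2, 0, 0],
    [-1, 0, -5, 0, 0],
    [-1, 0.5, -8, 0, -0.6],
    [-1, 1, -11, 0, -0.6],
    [-1, 1, -14, 0, -0.6],
    [-1, 1, -17, 0, -0.6],
    [-1, 1, -19.5, 0, -0.6],
    [-1, 1, -21, 0, -0.6],
    [-1, 1, -21.8, 0, -0.6],
    [-1, 1, -21.8, 0, -0.6],
  ],
)

```text
t: 6.02
position: [0.5752, -0.1329, 0.1993]
orientation: [[0.186, 0.983, 0.0], [0.983, -0.186, -0.0], [-0.0, 0.0, -1.0]]
wrist_force: [0.5, -0.1, -4.3]
opening: 0.296
```

Call:
jog_arm(
  targets=[
    [-1, 0, 0, -1.5, 0],
    [-1, 0, 0, -3.5, 0],
    [-1, 0, 0, -5.5, 0],
    [-1, 0, 0, -6.8, 0],
    [-1, 0, 0, -7.3, 0],
    [-1, 0, 0, -7.3, 0],
    [-1, 0, 0, -7.3, 0],
  ],
)

```text
t: 6.6
position: [0.576, -0.1308, 0.1271]
orientation: [[0.183, 0.983, 0.001], [0.983, -0.183, -0.0], [0.0, 0.001, -1.0]]
wrist_force: [-0.3, 0.7, -3.3]
opening: 0.29
```

```bash
python3 - <<'E'
from h import *
s=env.read_state();o=s['orientation']; P=s['position'];print(P,s['wrist_force'],'jaw',np.degrees(np.arctan2(o[1,0],o[0,0]))-90)
a,w=snap("wrist","w5.png"); c,_=snap("scene","s5.png")
im=cv2.resize(a[60:260,100:400],(800,533),interpolation=cv2.INTER_CUBIC)
y=np.radians(-10.6);R=np.array([[np.cos(y),-np.sin(y)],[np.sin(y),np.cos(y)]])
C=np.array([.5782,-.1318])
cv2.imwrite('pics/v5.png',im)
print(C-P[:2])
E
```

```text
[ 0.57596917 -0.13079079  0.12708145] [-0.28495646  0.6995025  -3.28329343] jaw -10.557807316097893
[ 0.00223083 -0.00100921]
```

View pics/v5.png

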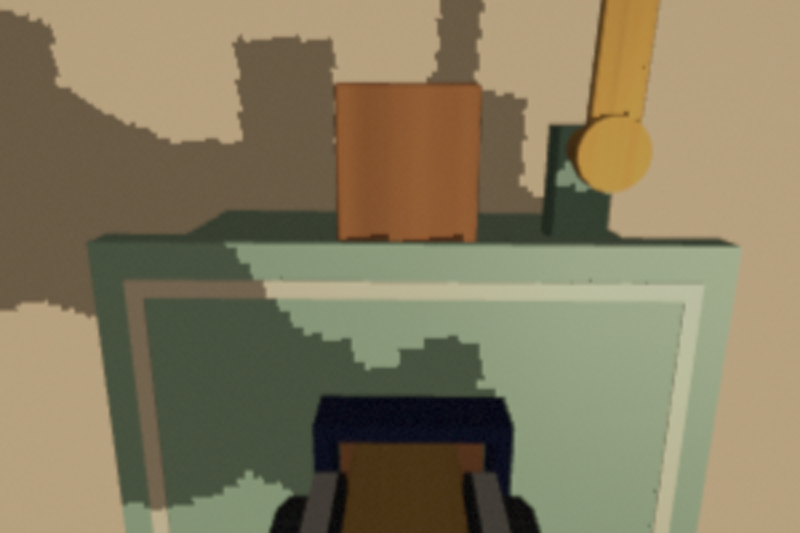

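The tab is centred at x≈409 with its end at y=84. The hasp pivot disc is at (613,153), clear of the lids, and the tin's front wall is parallel to the lid's edge.

```bash
python3 - <<'E'
from h import *
w=load('w5.png'); w4=load('w4.png'); f=lambda p:(100+p[0]/2.6667,60+p[1]/2.6667)
y=np.radians(-10.6);R=np.array([[np.cos(y),-np.sin(y)],[np.sin(y),np.cos(y)]])
print('cap',tri([(w,f((613,153))),(w4,(245/3,80+258/3))]))
P=env.read_state()['position']
zt=P[2]-.0402+.015
a,b=[atz(w,f(p),zt)[:2] for p in [(337,84),(481,84)]]
t=(a+b)/2; d=b-a; print('lid origin',t+R@[.092,0],'width',np.linalg.norm(d),'yaw',np.degrees(np.arctan2(-d[0],d[1])))
for z in (.083,.088,.094):
    p=atz(w,f((613,153)),z)[:2]; print(z,'tin from post',p-R@[-.076,.05])
# front wall bottom/top edge: tin front outer face base (y~212)
g=[atz(w,f(p),0.0)[:2] for p in [(226,212),(330,212)]];print('base corner -x-y',g, 'centre',g[0]-R@[-.05,-.065])
E
```

```text
cap [ 0.51352476 -0.06831107  0.08581584]
lid origin [ 0.57959473 -0.13119064] width 0.030835584922024352 yaw -10.536981265159437
0.083 tin from post [ 0.57907621 -0.13072284]
0.088 tin from post [ 0.57852187 -0.13201203]
0.094 tin from post [ 0.57785666 -0.13355905]
base corner -x-y [array([ 0.51775872, -0.18682233]), array([ 0.52468845, -0.14951604])] centre [ 0.57886233 -0.1321291 ]
```

Call:
jog_arm(
  targets=[
    [-1, -0.05, -0.05, -0.6, 0],
    [-1, -0.05, -0.05, -1.2, 0],
    [-1, -0.05, -0.05, -1.7, 0],
    [-1, -0.05, -0.05, -2.1, 0],
    [-1, -0.05, -0.05, -2.3, 0],
    [-1, -0.05, -0.05, -2.4, 0],
    [-1, -0.05, -0.05, -2.4, 0],
    [-1, -0.05, -0.05, -2.4, 0],
  ],
)

```text
t: 7.37
position: [0.5753, -0.1317, 0.1024]
orientation: [[0.184, 0.983, 0.0], [0.983, -0.184, -0.0], [-0.0, 0.0, -1.0]]
wrist_force: [0.2, -0.3, -3.3]
opening: 0.296
```

Call:
jog_arm(
  targets=[
    [-1, 0, 0, -0.1, 0],
    [-1, 0, 0, -0.2, 0],
    [-1, 0, 0, -0.3, 0],
    [-1, 0, 0, -0.3, 0],
  ],
)

```text
t: 7.7
position: [0.5754, -0.1317, 0.1001]
orientation: [[0.184, 0.983, 0.001], [0.983, -0.184, -0.0], [-0.0, 0.001, -1.0]]
wrist_force: [-2.7, 0.6, 2.8]
opening: 0.29
```

Call:
jog_arm(
  targets=[
    [-0.6, 0, 0, 0, 0],
    [0, 0, 0, 0, 0],
    [0.5, 0, 0, 0, 0],
    [0.5, 0, 0, 0, 0],
    [0.5, 0, 0, 2, 0],
    [0.5, 0, 0, 4.5, 0],
    [0.5, 0, 0, 7, 0],
    [0.5, 0, 0, 8, 0],
    [0.5, 0, 0, 8, 0],
    [0.5, 0, 0, 8, 0],
  ],
)

```text
t: 8.53
position: [0.5755, -0.1317, 0.1788]
orientation: [[0.184, 0.983, 0.0], [0.983, -0.184, -0.0], [-0.0, 0.0, -1.0]]
wrist_force: [-0.6, 0.8, 0.1]
opening: 0.751
```

```bash
python3 - <<'E'
from h import *
s=env.read_state();print(s['position'],s['wrist_force'],s['opening'])
a,w=snap("wrist","w6.png"); c,_=snap("scene","s6.png")
im=np.hstack([cv2.resize(a[:300,110:410],(500,500),interpolation=cv2.INTER_CUBIC),cv2.resize(c[150:270,165:245],(300,450),interpolation=cv2.INTER_CUBIC).__class__(0) if 0 else cv2.copyMakeBorder(cv2.resize(c[160:260,170:250],(300,375),interpolation=cv2.INTER_CUBIC),0,125,0,0,cv2.BORDER_CONSTANT)])
cv2.imwrite('pics/v6.png',im)
E
```

```text
[ 0.57551109 -0.13170407  0.17878501] [-0.600618    0.78741269  0.08745016] 0.7507949942988609
```

View pics/v6.png

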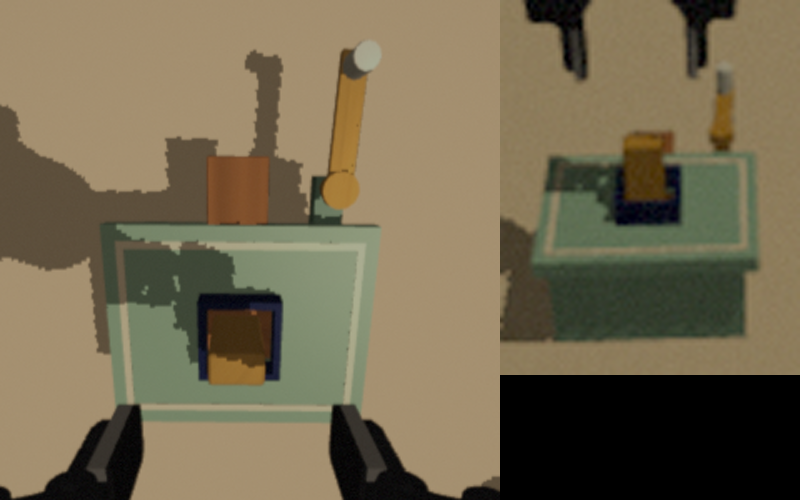

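Lids sit level in the tin, with the tab at (238,188). The hasp pivot is at (341,190) and its white knob's top at (367,56).

```bash
python3 - <<'E'
from h import *
w=load('w6.png'); f=lambda p:(110+p[0]*.6,p[1]*.6)
y=np.radians(-10.6);R=np.array([[np.cos(y),-np.sin(y)],[np.sin(y),np.cos(y)]])
p=atz(w,f((341,190)),.087)[:2];k=atz(w,f((367,56)),.105)[:2]
print('knob tri',tri([(w,f((367,56))),(load('w4.png'),(180/3,80+77/3))]))
t=[atz(w,f(q),.075)[:2] for q in [(208,156),(269,156)]]
print('tin',p-R@[-.076,.05],'lid',sum(t)/2+R@[.092,0],'pivot',p,'knob',k,'dist',np.linalg.norm(k-p))
C=np.array([.5787,-.1317]); pv=C+R@[-.076,.05]; v=R.T@(k-pv); th0=np.arctan2(-v[1],-v[0]); print('pivot',pv,'th0',th0, np.linalg.norm(v))
P=env.read_state()['position'][:2]
for th in np.r_[th0,np.linspace(0,1.57,7),1.62]:
    q=pv+R@(.055*np.array([-np.cos(th),-np.sin(th)])); print(round(th,2),q.round(4),((q-P)*100).round(2), 'from start',((q-pv-R@(.055*np.array([-np.cos(th0),-np.sin(th0)])))*100).round(2))
E
```

```text
knob tri [ 0.46025823 -0.05515412  0.10391682]
tin [ 0.57894242 -0.13136838] lid [ 0.57896326 -0.13184176] pivot [ 0.5134369  -0.06824131] knob [ 0.46035413 -0.05546126] dist 0.054599544787355465
pivot [ 0.51319448 -0.06857293] th0 -0.05822006826251617 0.05444280128894715
-0.06 [ 0.4598 -0.0553] [-11.5    7.62] from start [-0. -0.]
0.0 [ 0.4591 -0.0585] [-11.57   7.31] from start [-0.07 -0.31]
0.26 [ 0.4584 -0.0728] [-11.65   5.88] from start [-0.15 -1.75]
0.52 [ 0.4613 -0.0868] [-11.35   4.47] from start [ 0.15 -3.15]
0.78 [ 0.4678 -0.0996] [-10.7    3.19] from start [ 0.8  -4.43]
1.05 [ 0.4774 -0.1103] [-9.74  2.12] from start [ 1.76 -5.5 ]
1.31 [ 0.4894 -0.1182] [-8.54  1.34] from start [ 2.96 -6.28]
1.57 [ 0.503  -0.1226] [-7.18  0.89] from start [ 4.32 -6.73]
1.62 [ 0.5057 -0.1231] [-6.91  0.85] from start [ 4.59 -6.77]
```

Call:
jog_arm(
  targets=[
    [0, -3, 2, 0, 0],
    [0, -6, 4, 0, 0],
    [0, -9, 6, 0, 0],
    [0, -11.5, 7.6, 0, 0],
    [0, -11.5, 7.6, -2, 0],
    [0, -11.5, 7.6, -5, 0],
    [0, -11.5, 7.6, -7.5, 0],
    [0, -11.5, 7.6, -8.9, 0],
    [0, -11.5, 7.6, -8.9, 0],
    [0, -11.5, 7.6, -8.9, 0],
  ],
  squeeze=25,
)

```text
t: 9.47
position: [0.4593, -0.0555, 0.089]
orientation: [[0.184, 0.983, -0.003], [0.983, -0.184, 0.0], [-0.0, -0.003, -1.0]]
wrist_force: [0.1, -0.5, 0.5]
opening: 0.5
```

Call:
jog_arm(
  targets=[
    [-0.4, 0, 0, 0, 0],
    [-0.8, 0, 0, 0, 0],
    [-1, 0, 0, 0, 0],
    [-1, 0, 0, 0, 0],
    [-1, 0, 0, 0, 0],
    [-1, 0, 0, 0, 0],
  ],
)

```text
t: 9.97
position: [0.4608, -0.0557, 0.0911]
orientation: [[0.184, 0.983, 0.002], [0.983, -0.184, -0.0], [0.0, 0.002, -1.0]]
wrist_force: [-0.5, 0.8, 6.4]
opening: 0.124
```

Call:
jog_arm(
  targets=[
    [-1, -0.1, -0.6, 0.2, 0],
    [-1, -0.1, -1.75, 0.2, 0],
    [-1, 0.15, -3.15, 0.2, 0],
    [-1, 0.8, -4.4, 0.2, 0],
    [-1, 1.75, -5.5, 0.2, 0],
    [-1, 2.95, -6.3, 0.2, 0],
    [-1, 4.3, -6.75, 0.2, 0],
    [-1, 4.5, -6.75, 0.2, 0],
    [-1, 4.5, -6.75, 0.2, 0],
  ],
)

```text
t: 10.72
position: [0.5041, -0.122, 0.0914]
orientation: [[0.183, 0.983, -0.005], [0.983, -0.183, 0.005], [0.004, -0.005, -1.0]]
wrist_force: [-6.8, 14.3, 3.7]
opening: 0.123
```

```bash
python3 - <<'E'
from h import *
s=env.read_state();print(s['position'],s['wrist_force'],s['opening'])
P=s['position'][:2]
y=np.radians(-10.6);R=np.array([[np.cos(y),-np.sin(y)],[np.sin(y),np.cos(y)]])
v=R.T@(P-np.array([.51319,-.06857])); print(np.arctan2(-v[1],-v[0]),np.linalg.norm(v))
E
```

```text
[ 0.50413966 -0.12198584  0.09137009] [-6.75520159 14.2568349   3.67393829] 0.12324870935305252
1.5879634271878198 0.054177126102253816
```

Call:
jog_arm(
  targets=[
    [-0.4, 0, 0, 0, 0],
    [0, 0, 0, 0, 0],
    [0, 0, 0, 0, 0],
    [0, 0, 0, 2, 0],
    [0, 0, 0, 5, 0],
    [0, 0, 0, 8, 0],
    [0.5, 0, 0, 8.5, 0],
    [1, 0, 0, 8.5, 0],
    [1, 0, 0, 8.5, 0],
  ],
)

```text
t: 11.47
position: [0.5054, -0.1236, 0.177]
orientation: [[0.184, 0.983, 0.0], [0.983, -0.184, -0.0], [-0.0, 0.0, -1.0]]
wrist_force: [-0.1, -0.1, -0.4]
opening: 0.9
```

```bash
python3 - <<'E'
from h import *
s=env.read_state();print(s['position'],s['wrist_force'],s['opening'])
print(np.array([.5789,-.1316])-s['position'][:2])
a,w=snap("wrist","w7.png")
cv2.imwrite('pics/v7.png',cv2.resize(a,(800,600),interpolation=cv2.INTER_CUBIC))
E
```

```text
[ 0.50544854 -0.12361441  0.17700424] [-0.06912867 -0.10876638 -0.37532565] 0.900093664008278
[ 0.07345146 -0.00798559]
```

View pics/v7.png

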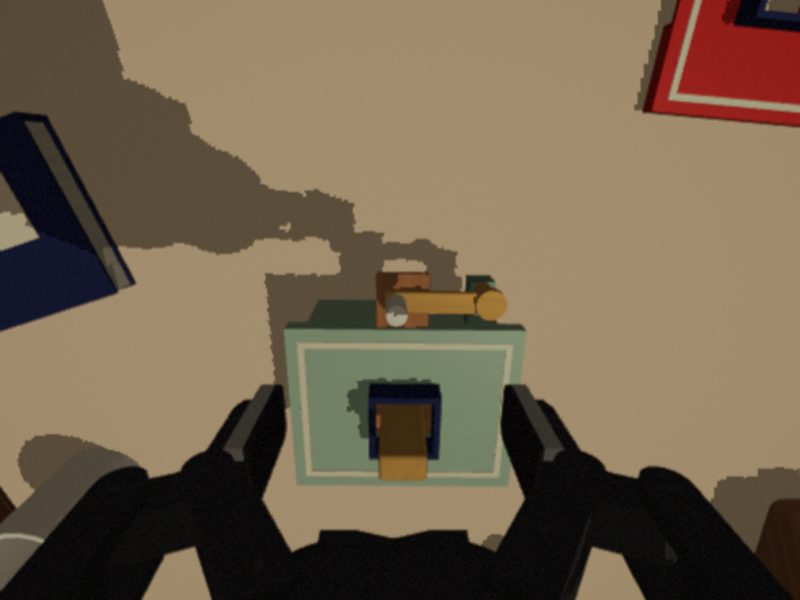

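The hasp arm lies straight across the tab, from its pivot at (490,304) to its knob at (397,312). The collar is centred at (404,421).

Call:
jog_arm(
  targets=[
    [1, 3, -0.4, 0, 0],
    [1, 6, -0.8, 0, 0],
    [1, 7.3, -0.8, -1, 0],
    [1, 7.3, -0.8, -4, 0],
    [1, 7.3, -0.8, -7, 0],
    [1, 7.3, -0.8, -9, 0],
    [1, 7.3, -0.8, -9.7, 0],
    [1, 7.3, -0.8, -9.7, 0],
    [1, 7.3, -0.8, -9.7, 0],
  ],
  squeeze=35,
)

```text
t: 12.27
position: [0.5781, -0.1312, 0.0804]
orientation: [[0.184, 0.983, -0.001], [0.983, -0.184, 0.0], [-0.0, -0.001, -1.0]]
wrist_force: [0.7, -0.3, 1.0]
opening: 1.004
```

Call:
jog_arm(
  targets=[
    [0.5, 0, 0, 0, 0],
    [0.3, 0, 0, 0, 0],
    [0.1, 0, 0, 0, 0],
    [-0.1, 0, 0, 0, 0],
    [-0.4, 0, 0, 0, 0],
    [-1, 0, 0, 0, 0],
    [-1, 0, 0, 0, 0],
    [-1, 0, 0, 0, 0],
  ],
)

```text
t: 12.93
position: [0.5789, -0.1313, 0.0816]
orientation: [[0.184, 0.983, 0.002], [0.983, -0.184, -0.001], [-0.0, 0.002, -1.0]]
wrist_force: [0.4, 0.8, 6.4]
opening: 0.5
```

Opening is 0.50 (42 mm), which matches the 44 mm collar. Lifting slowly at first.

Call:
jog_arm(
  targets=[
    [-1, 0, 0, 0.3, 0],
    [-1, 0, 0, 0.8, 0],
    [-1, 0, 0, 1.5, 0],
    [-1, 0, 0, 2.5, 0],
    [-1, 0, 0, 4, 0],
    [-1, 0, 0, 5.5, 0],
    [-1, 0, 0, 7.5, 0],
    [-1, 0, 0, 9.5, 0],
    [-1, 0, 0, 11.5, 0],
    [-1, 0, 0, 12.5, 0],
  ],
  squeeze=50,
)

```text
t: 13.77
position: [0.5788, -0.1312, 0.2087]
orientation: [[0.184, 0.983, 0.003], [0.983, -0.184, -0.001], [-0.0, 0.003, -1.0]]
wrist_force: [-0.7, 0.7, -0.3]
opening: 0.504
```

Call:
jog_arm(
  targets=[
    [-1, 0, 0, 0.3, 0],
    [-1, 0, 0, 0.5, 0],
    [-1, 0, 0, 0.5, 0],
    [-1, 0, 0, 0.5, 0],
  ],
)

```text
t: 14.1
position: [0.578, -0.1311, 0.2091]
orientation: [[0.184, 0.983, -0.002], [0.983, -0.184, 0.0], [0.0, -0.002, -1.0]]
wrist_force: [0.9, 0.1, -0.8]
opening: 0.504
```

```bash
python3 - <<'E'
from h import *
s=env.read_state();print(s['position'],s['wrist_force'],s['opening'])
a,w=snap("wrist","w8.png"); c,_=snap("scene","s8.png")
im=np.hstack([cv2.resize(c[100:280,140:290],(500,600),interpolation=cv2.INTER_CUBIC),cv2.copyMakeBorder(cv2.resize(a[100:350,130:380],(300,300)),0,300,0,0,cv2.BORDER_CONSTANT)])
cv2.imwrite('pics/v8.png',im)
E
```

```text
[ 0.57795966 -0.13107539  0.20907588] [ 0.89573201  0.12506915 -0.75789069] 0.5035386335748568
```

View pics/v8.png

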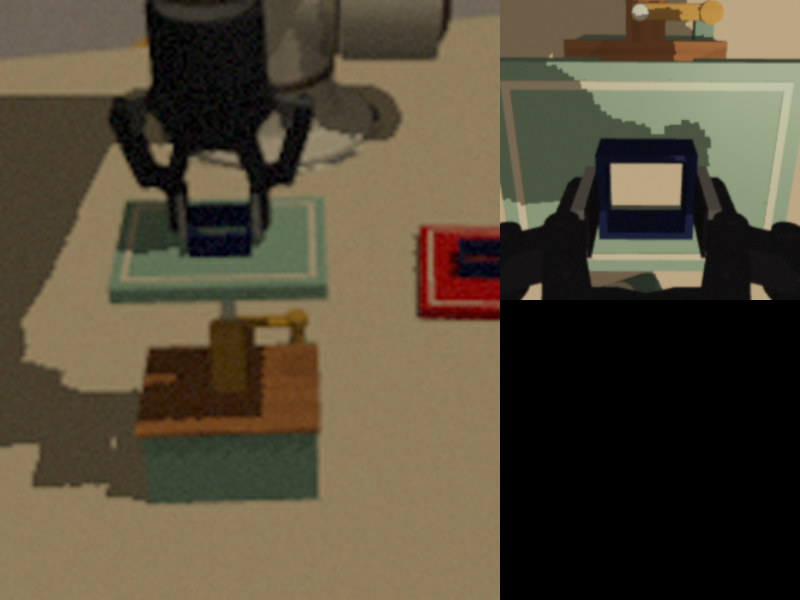

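The outer lid is held level and clear above the tin. The inner lid sits flush in the tin with the hasp over its tab. Handing in.

```bash
python3 - <<'E'
from rig import env
print(env.read_state()['qvel'].round(4)); print(env.close_job())
E
```

```text
[ 0.0004 -0.0012  0.0034  0.0013  0.0014 -0.0019]
the job is handed in; nothing more can be done
None
```

The job is done and handed in at about 14 s of the 72 s allowed; the system gave no verdict.

- **Lids on the tin:** I carried the nested pair by the brass knob and lowered it until contact. The inner lid's underside was then about 60 mm above the table, and the camera put the lid within 1 mm of the tin's centre.
- **Hasp:** I pinched its knob and swung it to its stop, about 1.59 rad from the tool's position. The picture showed it lying straight across the tab.
- **Outer lid:** I lifted it alone by the collar, about 127 mm up and straight above the tin. The last picture shows it level and held, with the inner lid flush in the latched tin. The arm was at rest when I handed in.

**Disagreements:**
- Tin-centre estimates from the top and wrist cameras differed by about 3 mm; I used the wrist values.
- In one early height check by two views, a plate corner came out at −35 mm and I left it out. The other corners came out at 20 to 26 mm, against about 19 mm from the text.
- After the final lift the wrist force read about −0.8 N. That is below the outer lid's weight of about 1.5 N but within the sensor's noise of about 1 N.

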